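Slide the top silver bar off its stack and weigh it

TASK

The top silver bar in the bar rack is to be weighed. Pressing lightly on its face, slide it forward on the stack and out of the rack's open front until you can take it by its two long edges, then lift it off and lay it down gently, flat in the middle of the balance's weighing platform, and let go. Never press hard on the stack or on the platform; the other bars stay as they are in the rack and nothing else on the counter is knocked about.

Things in the scene. Friction and masses are not known exactly. Their poses are not given: they have to be found in the camera images.
- bar_top_mid (a point): The top bar of four in the rack: silver bar 100 x 50 x 9.5 mm (x, y, z), about 0.5 kg; the point is its centre, x along its length towards the rack's back. A press of 6 to 9 N on its face draws it along on the second bar (the finger may slip a little; with less it slips altogether). Above about 11 N is too hard, and a knock counts: touch down at 10 mm/s or slower
- bar_second_mid (a point): The second bar, under the top one: a silver bar 100 x 50 x 9.5 mm (x, y, z), about 0.5 kg; the point is its centre, x along its length towards the rack's back. The top bar lies loose on it, face to face, and tips off if pressed beyond this bar's front end or slid out by half its length; 30 to 45 mm out leaves its long edges free to grasp in front of the rack
- bar_third_mid (a point): The third bar from the top: a silver bar 100 x 50 x 9.5 mm (x, y, z), about 0.5 kg; the point is its centre, x along its length towards the rack's back
- bar_fourth_mid (a point): The lowest bar of the stack, on the felt: a silver bar 100 x 50 x 9.5 mm (x, y, z), about 0.5 kg; the point is its centre, x along its length towards the rack's back
- rack: Black bar rack, fixed; origin on the counter under the stack's middle. Floor (felt on dense foam, gives 0.3 mm per 10 N) 10 mm up. Two cheeks, inner faces at y = -27 and +27 mm, 6 mm thick, x = -50 to +56 mm, and a back, inner face at x = +52 mm, rise to 52 mm; the top bar's face is at 48 mm. The -x side is open and flush with the bars' front ends, clear in front; slide towards -x
- platform: The balance's stainless weighing platform, 140 mm (x) by 170 mm (y), carried by the balance; origin at the centre of its top face, about 60 mm above the counter, z up. It is sprung and gives about 1 mm under 4 N, 6 mm at most. Balances are spoilt by overload: the whole load on it, the bar's 5 N included, must stay under 20 N
- scale: The balance, cream housing 245 mm (x) by 190 mm (y), fixed to the counter; origin under its middle; sloping keypad at its -x side (up to 50 mm high), platform behind it, centred 48 mm towards its +x
- weights: Bystander, fixed: wooden block 110 x 66 x 26 mm with three brass knob weights, 77 mm high in all; origin under its middle
- dish_mid (a point): Bystander: shallow round steel dish, 120 mm wide, 16 mm high; the point is on its axis, 8 mm up
- tweezers_mid (a point): Bystander: steel tweezers, 130 mm long (x), 8 mm high, lying on the counter; the point is their middle
- loupe_mid (a point): Bystander: black jeweller's loupe, 60 mm long (x), 20 mm high; the point is at the lens, 10 mm up
- coin_tube_mid (a point): Bystander: clear tube of coins standing upright, 45 mm wide, 70 mm high; the point is half-way up
Mind the look-alikes: they are no part of the job. What is shaped like the rack but green, orange or turquoise is not meant.

How it is judged:
On the way:
1. the top bar has been slid at least 25 mm out of the rack's open front, still lying on the stack (x of bar_top_mid in the frame of rack below -0.025 m and z of bar_top_mid in the frame of rack between 0.039 and 0.047 m and angle between bar_top_mid's own z axis and vertical below 0.12 rad), for 0.1 s.
At the end, for the whole second after the job is handed in: The top bar rests flat and at rest on the weighing platform with its weight on it, its centre within 22 mm of the platform's centre; the three other bars lie in the rack within 6 mm of where they began (horizontal distance between bar_top_mid and platform below 0.022 m and z of bar_top_mid in the frame of platform between 0.002 and 0.009 m and angle between bar_top_mid's own z axis and vertical below 0.06 rad and contact force between bar_top and platform above 3.5 N and linear speed of bar_top below 0.02 m/s and distance of each of bar_second_mid, bar_third_mid, bar_fourth_mid from where it was at the start of the episode below 0.006 m); the robot touches nothing.
It fails at once if the stack was pressed too hard (more than 17 N between the top and the second bar) (contact force between bar_top and bar_second above 17 N).
It fails at once if the balance was overloaded or the bar was dropped on it (more than 20 N on the platform) (contact force between platform and anything else above 20 N).
It fails at once if one of the bars below was shifted by more than 8 mm (distance of any of bar_second_mid, bar_third_mid, bar_fourth_mid from where it was at the start of the episode above 0.008 m).
It fails at once if a bystander was knocked about (moved more than 25 mm) (distance of any of dish_mid, tweezers_mid, loupe_mid, coin_tube_mid from where it was at the start of the episode above 0.025 m).
It also fails if it takes over 66 s, if anything falls off the work surface, if the arm or the gripper's body presses on something with over 40 N, if the wrist force passes 120 N, or if a joint passes its speed limit or range.

ROBOT

A 6-joint arm with a two-finger parallel gripper is mounted at the origin on the work surface. World frame = base frame: x ahead of the robot, y to its left, z up, the work surface at z = 0. Lengths are in m, angles in rad, forces in N, time in s.
With the tool pointing down it reaches from about 0.35 to 0.85 m from the base axis. Payload 8.1 kg.
Tool frame: the origin (TCP) lies between the finger pads; the fingertips stand 8 mm ahead of it and the grasp point (between the pads) lies 11 mm behind it (bot.tip_reach is the y of the fingertips in the tool frame, in m); y points along the fingers, z is the direction in which the jaws open and shut, and the axes are right-handed (so a half turn about y gives the same grasp; the last joint's range is limited). The gripper opens to 93 mm and grips with 3 to 60 N. Pads are 15 mm wide; open, the fingers measure 128 mm over their backs; the gripper's body (75 mm by 188 mm) begins 65 mm behind the grasp point.
Start: joints at [-1.209, 0.13, 1.488, -0, 1.523, -0.085], TCP at [0.259, -0.541, 0.227] pointing down, gripper open.
Joint ranges: [-2.96, 2.96], [-0.89, 2.26], [0.02, 2.5], [-1.34, 4.48], [0, 2.73], [-2.66, 2.66]. Speed limits (rad/s): [2.39, 2.39, 2.79, 3.14, 3.14, 3.14].

INTERFACE

Orientations are given as [roll, pitch, yaw] about the fixed x, y, z axes, in that order (R = Rz(yaw) Ry(pitch) Rx(roll)).
In Python, from bench import bot gives the robot as it stands.
- The arm moves only by the tool send_rows, never from a script. Its argument "targets" is a list of rows, each an object of numbers: "claw": the finger opening in m, from 0 to 0.093; "dx", "dy", "dz": the shift along the tool's x, y, z in m; "rx", "ry", "rz": the turn, a rotation vector about the tool's x, y, z in rad. A call has 1 to 8 rows; each row is the pose to reach, as a shift and turn from the pose measured when the call began, along the tool's axes at that moment; what a row does not reach only later rows make up. A row lasts 1/10 s, in which the tool goes at most 50 mm and 8.59 degrees, less where a joint would pass 70% of its speed; a pose out of reach is approached as far as the arm can. A call with a gripper value outside its range is refused whole. The fingers move at their own pace and stop on an object; the grip force is fixed at half the most. Time passes only in rows, so rows that repeat a pose let the fingers close. It gives the time, the measured TCP pose, the force and the opening at its end, in the units of the state.
- bot.get_obs(): the state, without advancing time (a new reading comes with each control period).
- bot.camera(name): name is "side" or "top"; returns the picture (400x640x3 uint8, red, green, blue); there is no depth.
- bot.camera_info(name): a dict with "K" (3x3 intrinsics, pixels), "position" and "attitude" of the camera in the world. Camera axes: x right, y up, looking along -z (the intrinsics and any distortion apply to the point x, -y, -z); pixel columns grow to the right and rows downward; lengths in m; the calibration is good to about 2 mm. A picture is of the moment at which its call begins. camera_info takes no time and is no camera call.
- bot.finish_job(): hands the job in, once; it reports no verdict.
The state is a dict: "time": time; "joints": joint angles; "qvel": joint speeds; "tau": joint torques, N m; "ee_pos": TCP position; "tool_rot": TCP orientation; "force": force on the tool from outside, world axes, zero at the start; "moment": the same for the moment, N m; "width": finger opening in m.
Only numpy, scipy, OpenCV 4.12 (cv2) and the standard library are available. Lean on these libraries where they do the work, as an engineer would, in place of code of your own. Each camera call takes 0.05 s, during which the arm holds its last target. There are 200 camera calls.

## Working session

There is one attempt and no reset: what is moved stays moved. The work goes in short steps, Python scripts to look and compute and a tool call to move; the robot and the scene stay as the last step left them, time stands still between calls to the robot, and variables do not carry over. Pictures are saved under pics/ and viewed, about 8 in all and at most 12, crops included, and the job is handed in when it is done.

Besides the shell and the picture viewer there is one more tool, called after "Call:" as a command line: name --argument value ..., lists and objects as JSON in quotes. send_rows: Moves the arm, as the interface text tells. Its arguments: {"type":"object","properties":{"targets":{"type":"array"}},"required":["targets"]}

```bash
mkdir -p pics
cat > h.py <<'E'
import numpy as np, cv2
from bench import bot
from scipy.spatial.transform import Rotation as R
def snap(n,f):
    im=bot.camera(n); cv2.imwrite(f,im[:,:,::-1]); return im
E
python3 - <<'E'
from h import *
for n in("side","top"):
    snap(n,f"pics/{n}0.png"); print(bot.camera_info(n))
print(bot.get_obs(),bot.tip_reach)
E
```

```text
{'K': array([[393.58736017,   0.        , 316.07838833],
       [  0.        , 393.58736017, 202.52463733],
       [  0.        ,   0.        ,   1.        ]]), 'position': array([0.24823144, 0.89306867, 0.78908928]), 'attitude': array([ 0.842556  ,  0.01718356, -2.80802431])}
{'K': array([[510.54286436,   0.        , 316.6820807 ],
       [  0.        , 510.54286436, 199.29201046],
       [  0.        ,   0.        ,   1.        ]]), 'position': array([0.28126297, 0.13225848, 1.63818214]), 'attitude': array([ 0.14658501,  0.02064943, -1.56765285])}
{'time': 0.1, 'joints': array([-1.20940318e+00,  1.31070235e-01,  1.48915001e+00, -3.09780669e-05,
        1.52303357e+00, -8.54170161e-02]), 'qvel': array([ 0.00081019, -0.00106753, -0.00036677,  0.00024389,  0.00050557,
        0.0015193 ]), 'tau': array([ 9.66940388e-04, -5.61343002e+01, -4.93093729e+01,  7.70218461e-02,
        2.92198785e-02, -4.38416646e-05]), 'ee_pos': array([ 0.25907646, -0.54062477,  0.22571275]), 'tool_rot': array([-1.57245407e+00,  1.10890976e-04, -2.69478107e+00]), 'force': array([-0.05687562,  0.65224287,  0.47268237]), 'moment': array([ 0.01519431, -0.01611052, -0.008548  ]), 'width': 0.09287719034669176} 0.008
```

View pics/top0.png

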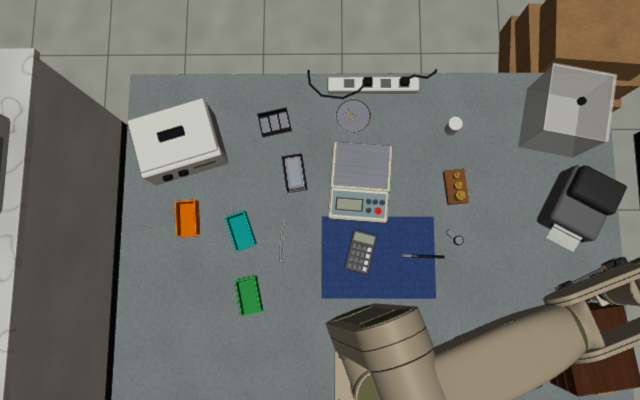

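View pics/side0.png

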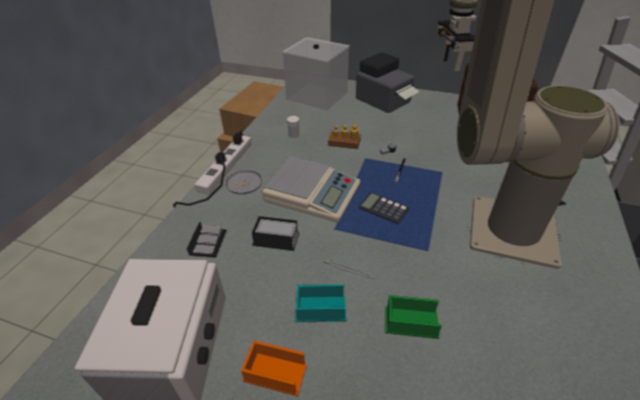

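The top view shows the black rack with the silver bar at about (294,173) and the balance platform at about (362,165). A second black tray is at (274,122). The side view shows the rack at (275,232). Next I'll zoom in on the rack and balance and measure them.

```bash
cat >> h.py <<'E'
def ray(n,uv,z):
    i=bot.camera_info(n);K=i["K"];M=R.from_euler("xyz",i["attitude"]).as_matrix()
    uv=np.atleast_2d(np.array(uv,float)); o=[]
    for u,v in uv:
        d=np.linalg.inv(K)@[u,v,1]; d=M@(d*[1,-1,-1]); p=i["position"]; o.append(p+d*(z-p[2])/d[2])
    return np.array(o)
def proj(n,P):
    i=bot.camera_info(n);K=i["K"];M=R.from_euler("xyz",i["attitude"]).as_matrix()
    c=(np.atleast_2d(P)-i["position"])@M*[1,-1,-1]; q=c@K.T; return q[:,:2]/q[:,2:]
E
python3 - <<'E'
from h import *
np.set_printoptions(precision=4,suppress=True)
t=cv2.imread("pics/top0.png"); s=cv2.imread("pics/side0.png")
a=cv2.resize(t[130:230,270:400],None,fx=6,fy=6,interpolation=cv2.INTER_CUBIC)
b=cv2.resize(s[210:260,230:320],None,fx=8.6,fy=8.6,interpolation=cv2.INTER_CUBIC)
cv2.imwrite("pics/c1.png",a[:600,:780]); cv2.imwrite("pics/c2.png",b)
for p,z in(((294,173),.048),((362,165),.06)): print(p,ray("top",p,z))
print(ray("side",(275,232),.05))
E
```

```text
(294, 173) [[0.6004 0.2382 0.048 ]]
(362, 165) [[0.6234 0.0231 0.06  ]]
[[0.5958 0.2563 0.05  ]]
```

View pics/c1.png

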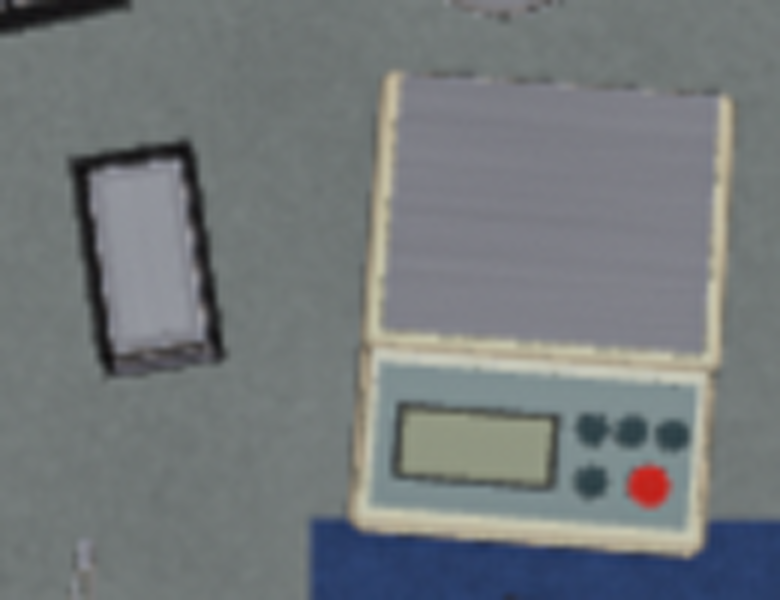

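View pics/c2.png

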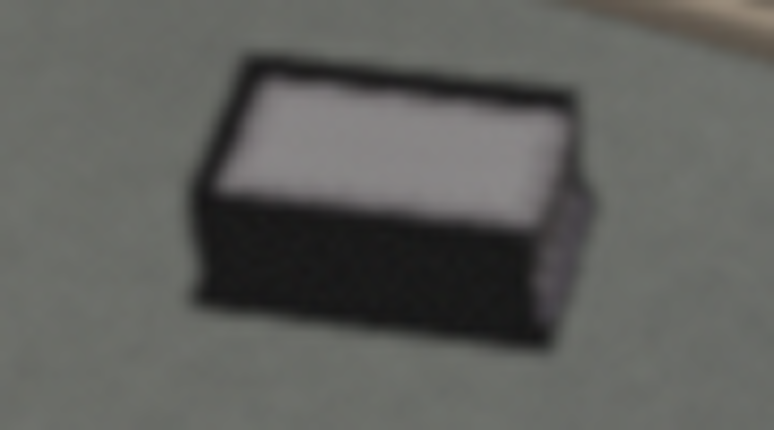

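The rack (bar face corners in the crop at about (90,167), (182,160), (205,343), (112,356)) opens towards the robot. The platform corners are at about (400,73), (722,95), (707,355) and (380,333).

Run:
```python
from h import *
np.set_printoptions(precision=4,suppress=True)
f=lambda c,s,o:(np.array(c)+.5)/s-.5+np.array(o)
def rep(nm,P):
    P=np.array(P); c=P.mean(0); e=(P[0]+P[1]-P[2]-P[3])/2; w=(P[0]+P[3]-P[1]-P[2])/2
    print(nm,c,"yaw x",np.arctan2(e[1],e[0]),"from w",np.arctan2(-w[0],w[1]),"len",np.hypot(*e[:2]),np.hypot(*w[:2]))
rep("bar",ray("top",f([(90,167),(182,160),(205,343),(112,356)],6,(270,130)),.048))
rep("rackOuter",ray("top",f([(70,159),(189,141),(224,358),(107,375)],6,(270,130)),.052))
rep("plat",ray("top",f([(400,73),(722,95),(707,355),(380,333)],6,(270,130)),.06))
# side: back-left..: near cheek = +y side
rep("rack side",ray("side",f([(200,195),(247,58),(578,92),(540,232)],8.6,(230,210)),.052))
# automatic: bar mask
t=cv2.imread("pics/top0.png").astype(int)
hsv=cv2.cvtColor(t.astype(np.uint8),cv2.COLOR_BGR2HSV)
sub=t[150:200,280:310]; 
m=((sub.min(2)>110)&(sub[:,:,0]>=sub[:,:,1]+3)).astype(np.uint8)
n,l,st,ce=cv2.connectedComponentsWithStats(m); k=1+np.argmax(st[1:,4]); print(st[k],ce[k]+[280,150])
r=cv2.minAreaRect(np.argwhere(l==k)[:,::-1].astype(np.float32)); print(r, ray("top",np.array(r[0])+[280,150],.048))
```

```text
bar [0.6028 0.2378 0.048 ] yaw x 0.12779751706402148 from w 0.10837454385029115 len 0.10117063998916906 0.049270508520288206
rackOuter [0.6011 0.2374 0.052 ] yaw x 0.17128110032767538 from w 0.14902660262823425 len 0.11822261766028803 0.06299905495953932
plat [0.6231 0.0244 0.06  ] yaw x -0.07538194881055092 from w -0.07059355590372347 len 0.13976526340744622 0.17042537190832735
rack side [0.6035 0.2383 0.052 ] yaw x 0.17121910236799415 from w 0.1933869684250557 len 0.10596089266487681 0.060345291746708704
[  5   7  19  32 466] [293.9142 172.324 ]
((13.89999771118164, 22.30000114440918), (30.26417350769043, 15.273507118225098), 81.8698959350586) [[0.6027 0.2385 0.048 ]]
```

```bash
cat >> h.py <<'E'
np.set_printoptions(precision=4,suppress=True)
PSI=0.15; C=np.array([0.603,0.238]); EX=np.array([np.cos(PSI),np.sin(PSI)]); EY=np.array([-EX[1],EX[0]])
def rk(x,y,z): return np.r_[C+x*EX+y*EY,z]
def delta(p,yaw):
    o=bot.get_obs(); A=R.from_euler("xyz",o["tool_rot"]); B=R.from_euler("xyz",[-np.pi/2,0,yaw])
    print("t",o["time"],"pos",o["ee_pos"],"F",o["force"],"w",o["width"])
    print("d",A.inv().apply(np.array(p)-o["ee_pos"]),"r",(A.inv()*B).as_rotvec())
E
python3 -c "
from h import *
delta(rk(.015,0,.15),PSI-np.pi)"
```

```text
t 0.1 pos [ 0.2591 -0.5406  0.2257] F [-0.0569  0.6522  0.4727] w 0.09287719034669176
d [-0.6609  0.0767 -0.5491] r [0.0017 0.2968 0.0001]
```

Call:
send_rows --targets '[{"dx": -0.66, "dy": 0, "dz": -0.55, "ry": 0.297, "claw": 0}, {"dx": -0.66, "dy": 0, "dz": -0.55, "ry": 0.297, "claw": 0}, {"dx": -0.66, "dy": 0, "dz": -0.55, "ry": 0.297, "claw": 0}, {"dx": -0.66, "dy": 0, "dz": -0.55, "ry": 0.297, "claw": 0}, {"dx": -0.66, "dy": 0, "dz": -0.55, "ry": 0.297, "claw": 0}, {"dx": -0.66, "dy": 0, "dz": -0.55, "ry": 0.297, "claw": 0}, {"dx": -0.66, "dy": 0, "dz": -0.55, "ry": 0.297, "claw": 0}, {"dx": -0.66, "dy": 0, "dz": -0.55, "ry": 0.297, "claw": 0}]'

```text
invalid input at $.targets[0]: expected keys claw, dx, dy, dz, rx, ry, rz
```

```bash
python3 -c "
from h import *
delta(rk(.015,0,.15),PSI-np.pi)"
```

```text
t 0.1 pos [ 0.2591 -0.5406  0.2257] F [-0.0569  0.6522  0.4727] w 0.09287719034669176
d [-0.6609  0.0767 -0.5491] r [0.0017 0.2968 0.0001]
```

Call:
send_rows --targets '[{"dx": -0.66, "dy": 0, "dz": -0.55, "rx": 0, "ry": 0.297, "rz": 0, "claw": 0}, {"dx": -0.66, "dy": 0, "dz": -0.55, "rx": 0, "ry": 0.297, "rz": 0, "claw": 0}, {"dx": -0.66, "dy": 0, "dz": -0.55, "rx": 0, "ry": 0.297, "rz": 0, "claw": 0}, {"dx": -0.66, "dy": 0, "dz": -0.55, "rx": 0, "ry": 0.297, "rz": 0, "claw": 0}, {"dx": -0.66, "dy": 0, "dz": -0.55, "rx": 0, "ry": 0.297, "rz": 0, "claw": 0}, {"dx": -0.66, "dy": 0, "dz": -0.55, "rx": 0, "ry": 0.297, "rz": 0, "claw": 0}, {"dx": -0.66, "dy": 0, "dz": -0.55, "rx": 0, "ry": 0.297, "rz": 0, "claw": 0}, {"dx": -0.66, "dy": 0, "dz": -0.55, "rx": 0, "ry": 0.297, "rz": 0, "claw": 0}]'

```text
time: 0.9
ee_pos: [0.4258, -0.1753, 0.2264]
tool_rot: [-1.572, -0.0, -2.992]
force: [1.0, -0.4, 0.0]
width: 0.0336
```

```bash
python3 -c "
from h import *
delta(rk(.015,0,.15),PSI-np.pi)"
```

```text
t 0.9 pos [ 0.4258 -0.1753  0.2264] F [ 0.989  -0.4014  0.0294] w 0.03362459343628443
d [-0.2518  0.077  -0.3822] r [ 0.0017 -0.0005  0.0004]
```

Call:
send_rows --targets '[{"dx": -0.252, "dy": 0, "dz": -0.382, "rx": 0.0017, "ry": 0, "rz": 0, "claw": 0}, {"dx": -0.252, "dy": 0, "dz": -0.382, "rx": 0.0017, "ry": 0, "rz": 0, "claw": 0}, {"dx": -0.252, "dy": 0, "dz": -0.382, "rx": 0.0017, "ry": 0, "rz": 0, "claw": 0}, {"dx": -0.252, "dy": 0, "dz": -0.382, "rx": 0.0017, "ry": 0, "rz": 0, "claw": 0}, {"dx": -0.252, "dy": 0, "dz": -0.382, "rx": 0.0017, "ry": 0, "rz": 0, "claw": 0}, {"dx": -0.252, "dy": 0, "dz": -0.382, "rx": 0.0017, "ry": 0, "rz": 0, "claw": 0}, {"dx": -0.252, "dy": 0, "dz": -0.382, "rx": 0.0017, "ry": 0, "rz": 0, "claw": 0}, {"dx": -0.252, "dy": 0, "dz": -0.382, "rx": 0.0017, "ry": 0, "rz": 0, "claw": 0}]'

```text
time: 1.7
ee_pos: [0.5934, 0.188, 0.2264]
tool_rot: [-1.571, -0.001, -2.992]
force: [0.6, -0.4, -0.0]
width: 0.0007
```

```bash
python3 -c "
from h import *
delta(rk(.015,0,.09),PSI-np.pi)"
```

```text
t 1.7 pos [0.5934 0.188  0.2264] F [ 0.6465 -0.3644 -0.032 ] w 0.0007113314209047845
d [-0.0321  0.1363 -0.0481] r [-0.0002 -0.0003  0.001 ]
```

Call:
send_rows --targets '[{"dx": -0.032, "dy": 0, "dz": -0.048, "rx": 0, "ry": 0, "rz": 0.001, "claw": 0}, {"dx": -0.032, "dy": 0, "dz": -0.048, "rx": 0, "ry": 0, "rz": 0.001, "claw": 0}, {"dx": -0.032, "dy": 0.04, "dz": -0.048, "rx": 0, "ry": 0, "rz": 0.001, "claw": 0}, {"dx": -0.032, "dy": 0.08, "dz": -0.048, "rx": 0, "ry": 0, "rz": 0.001, "claw": 0}, {"dx": -0.032, "dy": 0.12, "dz": -0.048, "rx": 0, "ry": 0, "rz": 0.001, "claw": 0}, {"dx": -0.032, "dy": 0.14, "dz": -0.048, "rx": 0, "ry": 0, "rz": 0.001, "claw": 0}, {"dx": -0.032, "dy": 0.14, "dz": -0.048, "rx": 0, "ry": 0, "rz": 0.001, "claw": 0}, {"dx": -0.032, "dy": 0.14, "dz": -0.048, "rx": 0, "ry": 0, "rz": 0.001, "claw": 0}]'

```text
time: 2.5
ee_pos: [0.6176, 0.2398, 0.0866]
tool_rot: [-1.57, -0.001, -2.992]
force: [0.2, -0.9, 0.1]
width: 0.0007
```

```bash
python3 -c "
from h import *
delta(rk(.015,0,.06),PSI-np.pi)
s=snap('side','pics/s1.png');t=snap('top','pics/t1.png')
a=cv2.resize(s[170:270,220:330,::-1],None,fx=5,fy=5,interpolation=cv2.INTER_CUBIC)
b=cv2.resize(t[140:200,270:320,::-1],None,fx=5,fy=5,interpolation=cv2.INTER_CUBIC)
w=np.zeros((500,800,3),np.uint8);w[:,:550]=a;w[:300,550:]=b;cv2.imwrite('pics/c3.png',w)
"
```

```text
t 2.5 pos [0.6176 0.2398 0.0866] F [ 0.1924 -0.9352  0.0816] w 0.000703679261201176
d [-0.0003  0.0266 -0.0004] r [-0.0004 -0.0006  0.0007]
```

View pics/c3.png

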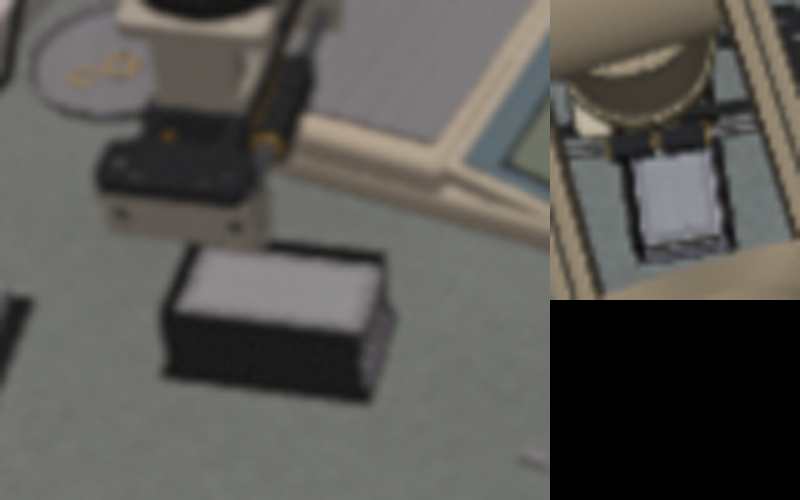

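The side view shows the gripper's underside at about crop (185,240), just behind the rack. I can't see any fingertips there, so I'll project the TCP into the image to check.

```bash
python3 -c "
from h import *
p=np.array([.6176,.2398,.0786])
for n,o,s in(('side',(220,170),5),('top',(270,140),5)):
    q=proj(n,[p,p+[0,0,.084],rk(-.05,.025,.048),rk(.05,.025,.048),rk(.05,-.025,.048),rk(-.05,-.025,.048)]); print(n,(q-o)*s)
"
```

```text
side [[244.5198 240.5745]
 [227.9886 117.8176]
 [357.7906 331.2217]
 [172.133  308.0558]
 [199.4859 242.6223]
 [379.0824 264.0687]]
top [[114.4793 128.3   ]
 [105.0085  98.3265]
 [ 92.2481 243.5239]
 [ 70.6047  90.747 ]
 [148.0849  79.1811]
 [170.4352 231.8468]]
```

Call:
send_rows --targets '[{"dx": 0, "dy": 0.01, "dz": 0, "rx": 0, "ry": 0, "rz": 0, "claw": 0}, {"dx": 0, "dy": 0.018, "dz": 0, "rx": 0, "ry": 0, "rz": 0, "claw": 0}, {"dx": 0, "dy": 0.023, "dz": 0, "rx": 0, "ry": 0, "rz": 0, "claw": 0}, {"dx": 0, "dy": 0.025, "dz": 0, "rx": 0, "ry": 0, "rz": 0, "claw": 0}, {"dx": 0, "dy": 0.026, "dz": 0, "rx": 0, "ry": 0, "rz": 0, "claw": 0}, {"dx": 0, "dy": 0.026, "dz": 0, "rx": 0, "ry": 0, "rz": 0, "claw": 0}]'

```text
time: 3.2
ee_pos: [0.6192, 0.2404, 0.0627]
tool_rot: [-1.571, 0.003, -2.992]
force: [0.4, 0.1, 0.8]
width: 0.0008
```

Call:
send_rows --targets '[{"dx": 0, "dy": 0.0006, "dz": 0, "rx": 0, "ry": 0, "rz": 0, "claw": 0}, {"dx": 0, "dy": 0.0012, "dz": 0, "rx": 0, "ry": 0, "rz": 0, "claw": 0}, {"dx": 0, "dy": 0.0018, "dz": 0, "rx": 0, "ry": 0, "rz": 0, "claw": 0}, {"dx": 0, "dy": 0.0024, "dz": 0, "rx": 0, "ry": 0, "rz": 0, "claw": 0}, {"dx": 0, "dy": 0.003, "dz": 0, "rx": 0, "ry": 0, "rz": 0, "claw": 0}, {"dx": 0, "dy": 0.0033, "dz": 0, "rx": 0, "ry": 0, "rz": 0, "claw": 0}, {"dx": 0, "dy": 0.0035, "dz": 0, "rx": 0, "ry": 0, "rz": 0, "claw": 0}]'

```text
time: 3.9
ee_pos: [0.6192, 0.2404, 0.0591]
tool_rot: [-1.571, 0.003, -2.992]
force: [-0.4, 0.1, 0.4]
width: 0.0006
```

Call:
send_rows --targets '[{"dx": 0, "dy": 0.0005, "dz": 0, "rx": 0, "ry": 0, "rz": 0, "claw": 0}, {"dx": 0, "dy": 0.001, "dz": 0, "rx": 0, "ry": 0, "rz": 0, "claw": 0}, {"dx": 0, "dy": 0.0015, "dz": 0, "rx": 0, "ry": 0, "rz": 0, "claw": 0}, {"dx": 0, "dy": 0.002, "dz": 0, "rx": 0, "ry": 0, "rz": 0, "claw": 0}, {"dx": 0, "dy": 0.002, "dz": 0, "rx": 0, "ry": 0, "rz": 0, "claw": 0}]'

```text
time: 4.4
ee_pos: [0.6191, 0.2404, 0.057]
tool_rot: [-1.571, 0.003, -2.992]
force: [-0.1, -0.6, -0.1]
width: 0.0003
```

Call:
send_rows --targets '[{"dx": 0, "dy": 0.0003, "dz": 0, "rx": 0, "ry": 0, "rz": 0, "claw": 0}, {"dx": 0, "dy": 0.0006, "dz": 0, "rx": 0, "ry": 0, "rz": 0, "claw": 0}, {"dx": 0, "dy": 0.0006, "dz": 0, "rx": 0, "ry": 0, "rz": 0, "claw": 0}]'

```text
time: 4.7
ee_pos: [0.6192, 0.2404, 0.0564]
tool_rot: [-1.571, 0.003, -2.992]
force: [0.3, -0.2, -0.3]
width: 0.0005
```

Call:
send_rows --targets '[{"dx": 0, "dy": 0.0003, "dz": 0, "rx": 0, "ry": 0, "rz": 0, "claw": 0}, {"dx": 0, "dy": 0.0006, "dz": 0, "rx": 0, "ry": 0, "rz": 0, "claw": 0}, {"dx": 0, "dy": 0.0006, "dz": 0, "rx": 0, "ry": 0, "rz": 0, "claw": 0}]'

```text
time: 5.0
ee_pos: [0.6193, 0.2404, 0.0562]
tool_rot: [-1.571, 0.003, -2.992]
force: [-2.4, -0.2, 3.6]
width: 0.0006
```

Call:
send_rows --targets '[{"dx": 0, "dy": 0.0005, "dz": 0, "rx": 0, "ry": 0, "rz": 0, "claw": 0}, {"dx": 0, "dy": 0.0007, "dz": 0, "rx": 0, "ry": 0, "rz": 0, "claw": 0}, {"dx": 0, "dy": 0.0007, "dz": 0, "rx": 0, "ry": 0, "rz": 0, "claw": 0}]'

```text
time: 5.3
ee_pos: [0.6193, 0.2404, 0.0561]
tool_rot: [-1.571, 0.003, -2.992]
force: [-3.1, -1.6, 6.4]
width: 0.0005
```

Call:
send_rows --targets '[{"dx": 0.001, "dy": 0.0008, "dz": 0, "rx": 0, "ry": 0, "rz": 0, "claw": 0}, {"dx": 0.002, "dy": 0.0008, "dz": 0, "rx": 0, "ry": 0, "rz": 0, "claw": 0}, {"dx": 0.004, "dy": 0.0008, "dz": 0, "rx": 0, "ry": 0, "rz": 0, "claw": 0}, {"dx": 0.006, "dy": 0.0008, "dz": 0, "rx": 0, "ry": 0, "rz": 0, "claw": 0}, {"dx": 0.008, "dy": 0.0008, "dz": 0, "rx": 0, "ry": 0, "rz": 0, "claw": 0}, {"dx": 0.01, "dy": 0.0008, "dz": 0, "rx": 0, "ry": 0, "rz": 0, "claw": 0}]'

```text
time: 5.9
ee_pos: [0.6103, 0.2392, 0.0561]
tool_rot: [-1.571, 0.006, -2.992]
force: [2.7, 0.0, 6.3]
width: 0.0004
```

Call:
send_rows --targets '[{"dx": 0.002, "dy": 0.0009, "dz": 0, "rx": 0, "ry": 0, "rz": 0, "claw": 0}, {"dx": 0.004, "dy": 0.0009, "dz": 0, "rx": 0, "ry": 0, "rz": 0, "claw": 0}, {"dx": 0.006, "dy": 0.0009, "dz": 0, "rx": 0, "ry": 0, "rz": 0, "claw": 0}, {"dx": 0.008, "dy": 0.0009, "dz": 0, "rx": 0, "ry": 0, "rz": 0, "claw": 0}, {"dx": 0.01, "dy": 0.0009, "dz": 0, "rx": 0, "ry": 0, "rz": 0, "claw": 0}]'

```text
time: 6.4
ee_pos: [0.6013, 0.238, 0.0561]
tool_rot: [-1.572, 0.008, -2.992]
force: [3.8, 0.6, 5.4]
width: 0.0003
```

```bash
python3 -c "
from h import *
delta(rk(-.02,0,.056),PSI-np.pi)
s=snap('side','pics/s2.png');t=snap('top','pics/t2.png')
a=cv2.resize(s[170:270,220:330,::-1],None,fx=5,fy=5,interpolation=cv2.INTER_CUBIC)
b=cv2.resize(t[140:200,270:320,::-1],None,fx=5,fy=5,interpolation=cv2.INTER_CUBIC)
w=np.zeros((500,800,3),np.uint8);w[:,:550]=a;w[:300,550:]=b;cv2.imwrite('pics/c4.png',w)
"
```

```text
t 6.4 pos [0.6013 0.238  0.0561] F [3.7612 0.5899 5.4108] w 0.0003472812015919255
d [ 0.0183 -0.      0.0002] r [ 0.0008 -0.0004 -0.0081]
```

View pics/c4.png

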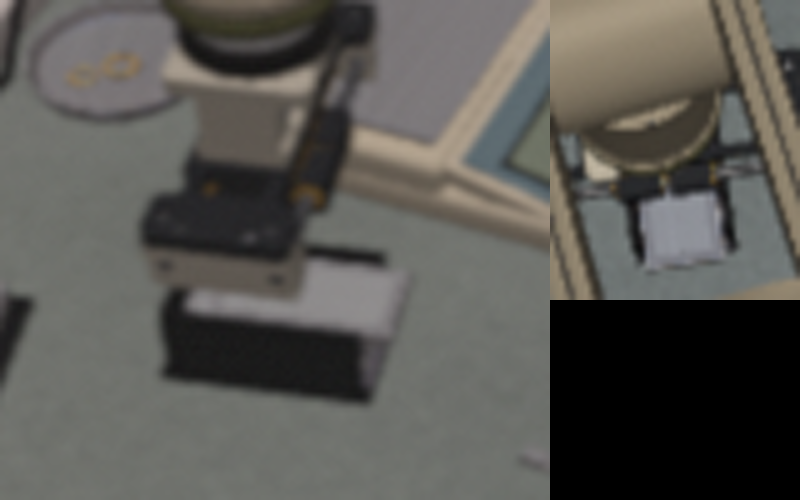

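The bar is moving out. In the top view its front edge went from about row 240 to row 262, roughly 14 mm. I'll continue with a little more press.

Call:
send_rows --targets '[{"dx": 0.001, "dy": 0.001, "dz": 0, "rx": 0, "ry": 0, "rz": -0.003, "claw": 0}, {"dx": 0.003, "dy": 0.0011, "dz": 0, "rx": 0, "ry": 0, "rz": -0.003, "claw": 0}, {"dx": 0.005, "dy": 0.0011, "dz": 0, "rx": 0, "ry": 0, "rz": -0.003, "claw": 0}, {"dx": 0.007, "dy": 0.0011, "dz": 0, "rx": 0, "ry": 0, "rz": -0.003, "claw": 0}, {"dx": 0.009, "dy": 0.0011, "dz": 0, "rx": 0, "ry": 0, "rz": -0.003, "claw": 0}, {"dx": 0.011, "dy": 0.0011, "dz": 0, "rx": 0, "ry": 0, "rz": -0.003, "claw": 0}]'

```text
time: 7.1
ee_pos: [0.5914, 0.2366, 0.0561]
tool_rot: [-1.572, 0.008, -2.992]
force: [3.1, 0.9, 7.0]
width: 0.0007
```

```bash
cat >> h.py <<'E'
def front(f=None):
    # bar front top edge in top view: profile along rack -x axis, world z=.048
    t=bot.camera("top"); 
    if f: cv2.imwrite(f,t[:,:,::-1])
    g=t.astype(np.float32)
    out=[]
    for y in(-.015,-.008,0,.008,.015):
        xs=np.arange(-.12,-.045,.001); q=proj("top",[rk(x,y,.048) for x in xs]).astype(np.float32)
        v=cv2.remap(g,q[None,:,0],q[None,:,1],cv2.INTER_LINEAR)[0]
        out.append((v[:,2]-v[:,1])+0.0*v[:,0])
    return xs,np.array(out),t
E
python3 -c "
from h import *
delta(rk(-.03,0,.056),PSI-np.pi)
xs,o,t=front('pics/t3.png')
g=t.sum(2).astype(np.float32)/3
q=proj('top',[rk(x,0.0,.048) for x in xs]).astype(np.float32)
for im in('pics/top0.png','pics/t2.png','pics/t3.png'):
    g=cv2.imread(im).astype(np.float32).mean(2); v=cv2.remap(g,q[None,:,0],q[None,:,1],cv2.INTER_LINEAR)[0]
    print(im); print(np.c_[xs*1000,v][::3].astype(int).tolist())
"
```

```text
t 7.1 pos [0.5914 0.2366 0.0561] F [3.1174 0.9234 6.9709] w 0.0006941883274696587
d [ 0.0183 -0.      0.0004] r [ 0.0011 -0.0004 -0.0077]
pics/top0.png
[[-120, 115], [-117, 115], [-113, 116], [-110, 117], [-107, 116], [-104, 114], [-101, 113], [-98, 114], [-95, 114], [-92, 115], [-89, 114], [-86, 116], [-83, 119], [-80, 119], [-77, 117], [-74, 117], [-71, 116], [-68, 117], [-65, 118], [-62, 101], [-59, 82], [-56, 83], [-53, 78], [-50, 80], [-47, 124]]
pics/t2.png
[[-120, 125], [-117, 124], [-113, 121], [-110, 115], [-107, 112], [-104, 112], [-101, 112], [-98, 112], [-95, 111], [-92, 111], [-89, 112], [-86, 114], [-83, 116], [-80, 116], [-77, 115], [-74, 114], [-71, 113], [-68, 102], [-65, 112], [-62, 128], [-59, 131], [-56, 138], [-53, 145], [-50, 147], [-47, 147]]
pics/t3.png
[[-120, 112], [-117, 112], [-113, 111], [-110, 111], [-107, 111], [-104, 110], [-101, 111], [-98, 112], [-95, 112], [-92, 112], [-89, 112], [-86, 112], [-83, 116], [-80, 115], [-77, 101], [-74, 116], [-71, 126], [-68, 135], [-65, 143], [-62, 147], [-59, 147], [-56, 146], [-53, 146], [-50, 146], [-47, 146]]
```

The front edge reads about -48, -66 and -75 mm over the three pictures, so the bar is about 27 mm out with almost no slip. I'll slide it 13 mm more.

Call:
send_rows --targets '[{"dx": 0.001, "dy": 0.001, "dz": 0, "rx": 0, "ry": 0, "rz": -0.003, "claw": 0}, {"dx": 0.003, "dy": 0.001, "dz": 0, "rx": 0, "ry": 0, "rz": -0.003, "claw": 0}, {"dx": 0.005, "dy": 0.001, "dz": 0, "rx": 0, "ry": 0, "rz": -0.003, "claw": 0}, {"dx": 0.007, "dy": 0.001, "dz": 0, "rx": 0, "ry": 0, "rz": -0.003, "claw": 0}, {"dx": 0.009, "dy": 0.001, "dz": 0, "rx": 0, "ry": 0, "rz": -0.003, "claw": 0}, {"dx": 0.011, "dy": 0.001, "dz": 0, "rx": 0, "ry": 0, "rz": -0.003, "claw": 0}, {"dx": 0.013, "dy": 0.001, "dz": 0, "rx": 0, "ry": 0, "rz": -0.003, "claw": 0}, {"dx": 0.014, "dy": 0.001, "dz": 0, "rx": 0, "ry": 0, "rz": -0.003, "claw": 0}]'

```text
time: 7.95
ee_pos: [0.5782, 0.2348, 0.056]
tool_rot: [-1.572, 0.007, -2.992]
force: [3.2, -0.2, 6.1]
width: 0.0004
```

```bash
python3 -c "
from h import *
delta(rk(-.06,0,.13),PSI-np.pi)
xs,o,t=front('pics/t4.png')
q=proj('top',[rk(x,0.0,.048) for x in xs]).astype(np.float32)
g=t.astype(np.float32).mean(2); v=cv2.remap(g,q[None,:,0],q[None,:,1],cv2.INTER_LINEAR)[0]
print(np.c_[xs*1000,v][::2].astype(int).tolist())
"
```

```text
t 7.95 pos [0.5782 0.2348 0.056 ] F [ 3.1676 -0.2314  6.0593] w 0.0004484982842870598
d [ 0.0345 -0.0743  0.0004] r [ 0.0014 -0.0004 -0.007 ]
[[-120, 112], [-118, 112], [-115, 112], [-113, 113], [-111, 113], [-109, 114], [-107, 114], [-105, 113], [-103, 112], [-101, 111], [-99, 111], [-97, 112], [-95, 112], [-93, 111], [-91, 102], [-89, 94], [-87, 111], [-85, 122], [-83, 127], [-81, 135], [-79, 142], [-77, 146], [-75, 147], [-73, 147], [-71, 147], [-69, 147], [-67, 147], [-65, 146], [-63, 146], [-61, 145], [-59, 145], [-57, 145], [-55, 145], [-53, 145], [-51, 146], [-49, 144], [-47, 135], [-45, 96]]
```

Call:
send_rows --targets '[{"dx": 0, "dy": -0.003, "dz": 0, "rx": 0, "ry": 0, "rz": 0, "claw": 0}, {"dx": 0, "dy": -0.02, "dz": 0, "rx": 0, "ry": 0, "rz": 0, "claw": 0}, {"dx": 0, "dy": -0.045, "dz": 0, "rx": 0, "ry": 0, "rz": 0, "claw": 0}, {"dx": 0.02, "dy": -0.06, "dz": 0, "rx": 0, "ry": 0, "rz": -0.007, "claw": 0.08}, {"dx": 0.0345, "dy": -0.06, "dz": 0, "rx": 0, "ry": 0, "rz": -0.007, "claw": 0.08}, {"dx": 0.0345, "dy": -0.06, "dz": 0, "rx": 0, "ry": 0, "rz": -0.007, "claw": 0.08}, {"dx": 0.0345, "dy": -0.06, "dz": 0, "rx": 0, "ry": 0, "rz": -0.007, "claw": 0.08}, {"dx": 0.0345, "dy": -0.06, "dz": 0, "rx": 0, "ry": 0, "rz": -0.007, "claw": 0.08}]'

```text
time: 8.8
ee_pos: [0.5437, 0.2294, 0.1155]
tool_rot: [-1.572, -0.001, -2.992]
force: [0.2, 0.2, -0.8]
width: 0.0357
```

```bash
python3 -c "
from h import *
delta(rk(-.06,0,.049),PSI-np.pi)
s=snap('side','pics/s5.png');t=snap('top','pics/t5.png')
a=cv2.resize(s[170:270,220:330,::-1],None,fx=5,fy=5,interpolation=cv2.INTER_CUBIC)
b=cv2.resize(t[140:200,270:320,::-1],None,fx=5,fy=5,interpolation=cv2.INTER_CUBIC)
w=np.zeros((500,800,3),np.uint8);w[:,:550]=a;w[:300,550:]=b;cv2.imwrite('pics/c5.png',w)
"
```

```text
t 8.8 pos [0.5437 0.2294 0.1155] F [ 0.2449  0.2255 -0.8018] w 0.03572591278405243
d [0.0001 0.0665 0.0004] r [ 0.0013 -0.0004  0.0006]
```

View pics/c5.png

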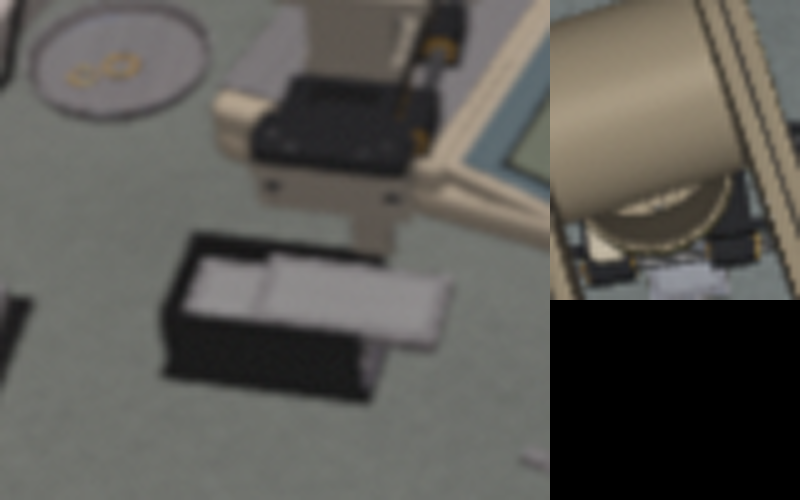

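The side view shows the bar out of the rack, with its front face edge at crop (437,338)–(453,282) and its rear edge at about (270,255)–(262,315). I'll cast rays through those corners.

```bash
python3 -c "
from h import *
f=lambda c:(np.array(c)+.5)/5-.5+np.array([220,170])
P=ray('side',f([(437,338),(453,282),(270,255),(262,315)]),.048)
d=P[:,:2]-C; print(np.c_[d@EX,d@EY]*1000)
"
```

```text
[[-90.0698  21.6543]
 [-90.3406 -19.5937]
 [ 11.0782 -23.3558]
 [  3.4647  20.7934]]
```

Call:
send_rows --targets '[{"dx": 0, "dy": 0, "dz": 0, "rx": 0, "ry": 0, "rz": 0, "claw": 0.08}, {"dx": 0, "dy": 0, "dz": 0, "rx": 0, "ry": 0, "rz": 0, "claw": 0.08}, {"dx": 0, "dy": 0, "dz": 0, "rx": 0, "ry": 0, "rz": 0, "claw": 0.08}, {"dx": 0, "dy": 0, "dz": 0, "rx": 0, "ry": 0, "rz": 0, "claw": 0.08}, {"dx": 0, "dy": 0, "dz": 0, "rx": 0, "ry": 0, "rz": 0, "claw": 0.08}, {"dx": 0, "dy": 0, "dz": 0, "rx": 0, "ry": 0, "rz": 0, "claw": 0.08}]'

```text
time: 9.5
ee_pos: [0.5438, 0.2294, 0.1154]
tool_rot: [-1.572, -0.001, -2.992]
force: [0.3, 0.2, -0.2]
width: 0.08
```

Call:
send_rows --targets '[{"dx": 0, "dy": 0.02, "dz": 0, "rx": 0, "ry": 0, "rz": 0, "claw": 0.08}, {"dx": 0, "dy": 0.04, "dz": 0, "rx": 0, "ry": 0, "rz": 0, "claw": 0.08}, {"dx": 0, "dy": 0.055, "dz": 0, "rx": 0, "ry": 0, "rz": 0, "claw": 0.08}, {"dx": 0, "dy": 0.062, "dz": 0, "rx": 0, "ry": 0, "rz": 0, "claw": 0.08}, {"dx": 0, "dy": 0.067, "dz": 0, "rx": 0, "ry": 0, "rz": 0, "claw": 0.08}, {"dx": 0, "dy": 0.067, "dz": 0, "rx": 0, "ry": 0, "rz": 0, "claw": 0.08}, {"dx": 0, "dy": 0.067, "dz": 0, "rx": 0, "ry": 0, "rz": 0, "claw": 0.08}]'

```text
time: 10.2
ee_pos: [0.5442, 0.2297, 0.0491]
tool_rot: [-1.572, 0.0, -2.992]
force: [0.3, 0.0, 0.3]
width: 0.0801
```

```bash
python3 -c "
from h import *
delta(rk(-.06,0,.0483),PSI-np.pi)"
```

```text
t 10.2 pos [0.5442 0.2297 0.0491] F [0.2669 0.0032 0.2532] w 0.08008658646306285
d [0.0006 0.0008 0.0005] r [ 0.0015 -0.0005 -0.0002]
```

Close gradually while lowering the last 0.8 mm.

Call:
send_rows --targets '[{"dx": 0.0006, "dy": 0.0008, "dz": 0.0005, "rx": 0, "ry": 0, "rz": 0, "claw": 0.065}, {"dx": 0.0006, "dy": 0.0008, "dz": 0.0005, "rx": 0, "ry": 0, "rz": 0, "claw": 0.058}, {"dx": 0.0006, "dy": 0.0008, "dz": 0.0005, "rx": 0, "ry": 0, "rz": 0, "claw": 0.054}, {"dx": 0.0006, "dy": 0.0008, "dz": 0.0005, "rx": 0, "ry": 0, "rz": 0, "claw": 0.052}, {"dx": 0.0006, "dy": 0.0008, "dz": 0.0005, "rx": 0, "ry": 0, "rz": 0, "claw": 0.05}, {"dx": 0.0006, "dy": 0.0008, "dz": 0.0005, "rx": 0, "ry": 0, "rz": 0, "claw": 0.047}, {"dx": 0.0006, "dy": 0.0008, "dz": 0.0005, "rx": 0, "ry": 0, "rz": 0, "claw": 0.04}, {"dx": 0.0006, "dy": 0.0008, "dz": 0.0005, "rx": 0, "ry": 0, "rz": 0, "claw": 0.03}]'

```text
time: 11.0
ee_pos: [0.5437, 0.2289, 0.0483]
tool_rot: [-1.572, 0.0, -2.992]
force: [0.1, -1.8, 1.8]
width: 0.0491
```

Call:
send_rows --targets '[{"dx": 0, "dy": 0, "dz": 0, "rx": 0, "ry": 0, "rz": 0, "claw": 0}, {"dx": 0, "dy": 0, "dz": 0, "rx": 0, "ry": 0, "rz": 0, "claw": 0}, {"dx": 0, "dy": 0, "dz": 0, "rx": 0, "ry": 0, "rz": 0, "claw": 0}]'

```text
time: 11.3
ee_pos: [0.5438, 0.2289, 0.0484]
tool_rot: [-1.572, 0.0, -2.992]
force: [-0.1, -2.6, 1.2]
width: 0.0497
```

Call:
send_rows --targets '[{"dx": 0, "dy": -0.001, "dz": 0, "rx": 0, "ry": 0, "rz": 0, "claw": 0}, {"dx": 0, "dy": -0.003, "dz": 0, "rx": 0, "ry": 0, "rz": 0, "claw": 0}, {"dx": 0, "dy": -0.006, "dz": 0, "rx": 0, "ry": 0, "rz": 0, "claw": 0}, {"dx": 0, "dy": -0.012, "dz": 0, "rx": 0, "ry": 0, "rz": 0, "claw": 0}, {"dx": 0, "dy": -0.02, "dz": 0, "rx": 0, "ry": 0, "rz": 0, "claw": 0}, {"dx": 0, "dy": -0.03, "dz": 0, "rx": 0, "ry": 0, "rz": 0, "claw": 0}, {"dx": 0, "dy": -0.035, "dz": 0, "rx": 0, "ry": 0, "rz": 0, "claw": 0}, {"dx": 0, "dy": -0.035, "dz": 0, "rx": 0, "ry": 0, "rz": 0, "claw": 0}]'

```text
time: 12.1
ee_pos: [0.5448, 0.2292, 0.0851]
tool_rot: [-1.572, 0.003, -2.992]
force: [0.4, -0.3, -4.2]
width: 0.0498
```

```bash
python3 -c "
from h import *
delta(rk(-.06,0,.15),PSI-np.pi)
s=snap('side','pics/s6.png')
cv2.imwrite('pics/c6.png',cv2.resize(s[170:270,220:330,::-1],None,fx=5,fy=5,interpolation=cv2.INTER_CUBIC))
"
```

```text
t 12.1 pos [0.5448 0.2292 0.0851] F [ 0.4125 -0.3281 -4.1827] w 0.04976730662981956
d [ 0.001  -0.0649 -0.0001] r [ 0.0017 -0.0006 -0.0029]
```

View pics/c6.png

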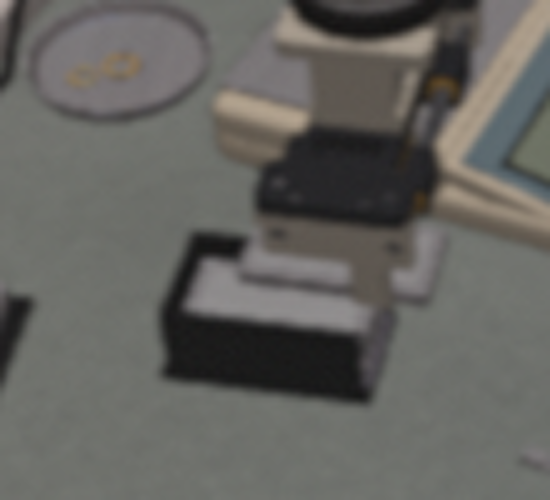

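The bar is held level. Its near lower edge has slope 0.12, the same as the rack's, and the remaining bars are undisturbed. Next I carry it to the balance.

```bash
python3 -c "
from h import *
p=np.array([.6231,.0244])-.0195*EX
delta(np.r_[p,.12],PSI-np.pi); print(p)"
```

```text
t 12.15 pos [0.5443 0.229  0.0843] F [ 1.077   0.257  -4.0107] w 0.04986011125590469
d [-0.028 -0.036  0.214] r [ 0.0015 -0.0006 -0.0018]
[0.6038 0.0215]
```

Call:
send_rows --targets '[{"dx": 0, "dy": -0.02, "dz": 0, "rx": 0, "ry": 0, "rz": 0, "claw": 0}, {"dx": 0, "dy": -0.04, "dz": 0, "rx": 0, "ry": 0, "rz": 0, "claw": 0}, {"dx": -0.003, "dy": -0.045, "dz": 0.02, "rx": 0, "ry": 0, "rz": 0, "claw": 0}, {"dx": -0.007, "dy": -0.045, "dz": 0.05, "rx": 0, "ry": 0, "rz": 0, "claw": 0}, {"dx": -0.012, "dy": -0.045, "dz": 0.085, "rx": 0, "ry": 0, "rz": 0, "claw": 0}, {"dx": -0.017, "dy": -0.045, "dz": 0.12, "rx": 0, "ry": 0, "rz": 0, "claw": 0}, {"dx": -0.022, "dy": -0.045, "dz": 0.155, "rx": 0, "ry": 0, "rz": 0, "claw": 0}, {"dx": -0.026, "dy": -0.045, "dz": 0.18, "rx": 0, "ry": 0, "rz": 0, "claw": 0}]'

```text
time: 12.95
ee_pos: [0.5968, 0.0526, 0.1285]
tool_rot: [-1.572, 0.001, -2.993]
force: [0.6, -0.2, -5.2]
width: 0.0494
```

```bash
python3 -c "
from h import *
p=np.array([.6231,.0244])-.0195*EX
delta(np.r_[p,.09],PSI-np.pi)"
```

```text
t 12.95 pos [0.5968 0.0526 0.1285] F [ 0.5921 -0.1803 -5.2275] w 0.049384803907832855
d [-0.0023  0.0385  0.0318] r [ 0.001  -0.0015 -0.001 ]
```

Call:
send_rows --targets '[{"dx": -0.002, "dy": 0, "dz": 0.02, "rx": 0, "ry": 0, "rz": 0, "claw": 0}, {"dx": -0.0023, "dy": 0.01, "dz": 0.032, "rx": 0, "ry": 0, "rz": 0, "claw": 0}, {"dx": -0.0023, "dy": 0.022, "dz": 0.032, "rx": 0, "ry": 0, "rz": 0, "claw": 0}, {"dx": -0.0023, "dy": 0.034, "dz": 0.032, "rx": 0, "ry": 0, "rz": 0, "claw": 0}, {"dx": -0.0023, "dy": 0.041, "dz": 0.032, "rx": 0, "ry": 0, "rz": 0, "claw": 0}, {"dx": -0.0023, "dy": 0.0435, "dz": 0.032, "rx": 0, "ry": 0, "rz": 0, "claw": 0}, {"dx": -0.0023, "dy": 0.0435, "dz": 0.032, "rx": 0, "ry": 0, "rz": 0, "claw": 0}, {"dx": -0.0023, "dy": 0.0435, "dz": 0.032, "rx": 0, "ry": 0, "rz": 0, "claw": 0}]'

```text
time: 13.75
ee_pos: [0.6042, 0.0218, 0.0855]
tool_rot: [-1.572, 0.002, -2.992]
force: [0.6, -0.6, -3.7]
width: 0.0493
```

```bash
python3 -c "
from h import *
p=np.array([.6231,.0244])-.0195*EX
delta(np.r_[p,.072],PSI-np.pi)
s=snap('side','pics/s7.png')
cv2.imwrite('pics/c7.png',cv2.resize(s[130:240,230:370,::-1],None,fx=5,fy=5,interpolation=cv2.INTER_CUBIC))
"
```

```text
t 13.75 pos [0.6042 0.0218 0.0855] F [ 0.6163 -0.5566 -3.74  ] w 0.04934932845513372
d [0.0004 0.0134 0.0003] r [ 0.0009 -0.0009 -0.0018]
```

View pics/c7.png

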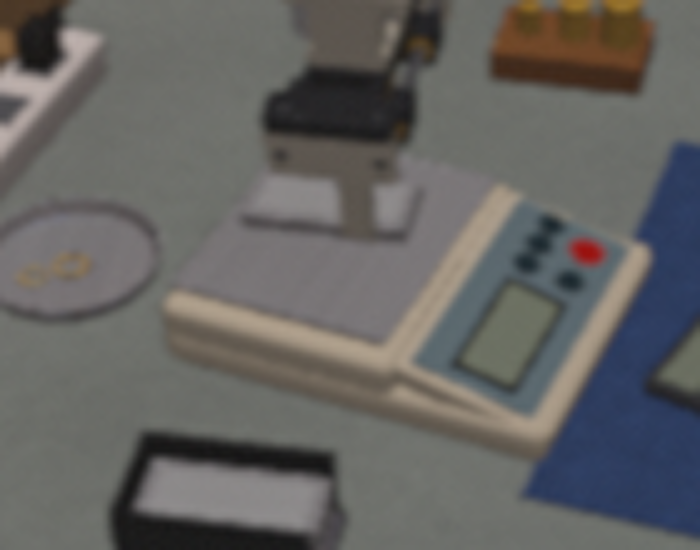

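The bar hangs level over the platform (crop (245,220)–(405,235)), and the rest of the stack is still in the rack. I'll lower it slowly.

Call:
send_rows --targets '[{"dx": 0.0004, "dy": 0.004, "dz": 0, "rx": 0, "ry": 0, "rz": 0, "claw": 0}, {"dx": 0.0004, "dy": 0.007, "dz": 0, "rx": 0, "ry": 0, "rz": 0, "claw": 0}, {"dx": 0.0004, "dy": 0.009, "dz": 0, "rx": 0, "ry": 0, "rz": 0, "claw": 0}, {"dx": 0.0004, "dy": 0.01, "dz": 0, "rx": 0, "ry": 0, "rz": 0, "claw": 0}, {"dx": 0.0004, "dy": 0.0105, "dz": 0, "rx": 0, "ry": 0, "rz": 0, "claw": 0}, {"dx": 0.0004, "dy": 0.0105, "dz": 0, "rx": 0, "ry": 0, "rz": 0, "claw": 0}, {"dx": 0.0004, "dy": 0.0105, "dz": 0, "rx": 0, "ry": 0, "rz": 0, "claw": 0}]'

```text
time: 14.5
ee_pos: [0.6041, 0.0216, 0.0753]
tool_rot: [-1.572, 0.002, -2.993]
force: [0.4, -0.9, -4.5]
width: 0.0496
```

Call:
send_rows --targets '[{"dx": 0, "dy": 0.0005, "dz": 0, "rx": 0, "ry": 0, "rz": 0, "claw": 0}, {"dx": 0, "dy": 0.001, "dz": 0, "rx": 0, "ry": 0, "rz": 0, "claw": 0}, {"dx": 0, "dy": 0.0015, "dz": 0, "rx": 0, "ry": 0, "rz": 0, "claw": 0}, {"dx": 0, "dy": 0.002, "dz": 0, "rx": 0, "ry": 0, "rz": 0, "claw": 0}, {"dx": 0, "dy": 0.0025, "dz": 0, "rx": 0, "ry": 0, "rz": 0, "claw": 0}, {"dx": 0, "dy": 0.0025, "dz": 0, "rx": 0, "ry": 0, "rz": 0, "claw": 0}]'

```text
time: 15.1
ee_pos: [0.604, 0.0216, 0.0727]
tool_rot: [-1.572, 0.002, -2.993]
force: [0.1, -0.9, -5.0]
width: 0.0494
```

Call:
send_rows --targets '[{"dx": 0, "dy": 0.0005, "dz": 0, "rx": 0, "ry": 0, "rz": 0, "claw": 0}, {"dx": 0, "dy": 0.001, "dz": 0, "rx": 0, "ry": 0, "rz": 0, "claw": 0}, {"dx": 0, "dy": 0.0015, "dz": 0, "rx": 0, "ry": 0, "rz": 0, "claw": 0}, {"dx": 0, "dy": 0.002, "dz": 0, "rx": 0, "ry": 0, "rz": 0, "claw": 0}, {"dx": 0, "dy": 0.002, "dz": 0, "rx": 0, "ry": 0, "rz": 0, "claw": 0}]'

```text
time: 15.6
ee_pos: [0.604, 0.0216, 0.0707]
tool_rot: [-1.572, 0.002, -2.993]
force: [-0.2, 0.5, -3.8]
width: 0.0494
```

Call:
send_rows --targets '[{"dx": 0, "dy": 0.0005, "dz": 0, "rx": 0, "ry": 0, "rz": 0, "claw": 0}, {"dx": 0, "dy": 0.001, "dz": 0, "rx": 0, "ry": 0, "rz": 0, "claw": 0}, {"dx": 0, "dy": 0.001, "dz": 0, "rx": 0, "ry": 0, "rz": 0, "claw": 0}]'

```text
time: 15.9
ee_pos: [0.6042, 0.0216, 0.0698]
tool_rot: [-1.572, 0.003, -2.993]
force: [-0.5, 0.7, -2.1]
width: 0.0493
```

Call:
send_rows --targets '[{"dx": 0, "dy": 0.0005, "dz": 0, "rx": 0, "ry": 0, "rz": 0, "claw": 0}, {"dx": 0, "dy": 0.0008, "dz": 0, "rx": 0, "ry": 0, "rz": 0, "claw": 0}, {"dx": 0, "dy": 0.0008, "dz": 0, "rx": 0, "ry": 0, "rz": 0, "claw": 0}]'

```text
time: 16.2
ee_pos: [0.6043, 0.0216, 0.0692]
tool_rot: [-1.572, 0.003, -2.993]
force: [0.1, 0.2, -1.7]
width: 0.0492
```

Call:
send_rows --targets '[{"dx": 0, "dy": 0.0004, "dz": 0, "rx": 0, "ry": 0, "rz": 0, "claw": 0}, {"dx": 0, "dy": 0.0006, "dz": 0, "rx": 0, "ry": 0, "rz": 0, "claw": 0}, {"dx": 0, "dy": 0.0006, "dz": 0, "rx": 0, "ry": 0, "rz": 0, "claw": 0.049}, {"dx": 0, "dy": 0.0006, "dz": 0, "rx": 0, "ry": 0, "rz": 0, "claw": 0.05}, {"dx": 0, "dy": 0.0006, "dz": 0, "rx": 0, "ry": 0, "rz": 0, "claw": 0.052}, {"dx": 0, "dy": 0.0006, "dz": 0, "rx": 0, "ry": 0, "rz": 0, "claw": 0.06}, {"dx": 0, "dy": 0.0, "dz": 0, "rx": 0, "ry": 0, "rz": 0, "claw": 0.07}, {"dx": 0, "dy": 0.0, "dz": 0, "rx": 0, "ry": 0, "rz": 0, "claw": 0.07}]'

```text
time: 17.0
ee_pos: [0.6045, 0.0216, 0.0694]
tool_rot: [-1.571, 0.003, -2.993]
force: [0.0, 0.3, -0.4]
width: 0.0686
```

Call:
send_rows --targets '[{"dx": 0, "dy": -0.002, "dz": 0, "rx": 0, "ry": 0, "rz": 0, "claw": 0.075}, {"dx": 0, "dy": -0.01, "dz": 0, "rx": 0, "ry": 0, "rz": 0, "claw": 0.075}, {"dx": 0, "dy": -0.03, "dz": 0, "rx": 0, "ry": 0, "rz": 0, "claw": 0.075}, {"dx": 0, "dy": -0.07, "dz": 0, "rx": 0, "ry": 0, "rz": 0, "claw": 0.075}, {"dx": 0, "dy": -0.11, "dz": 0, "rx": 0, "ry": 0, "rz": 0, "claw": 0.075}, {"dx": 0, "dy": -0.15, "dz": 0, "rx": 0, "ry": 0, "rz": 0, "claw": 0.075}, {"dx": 0.04, "dy": -0.15, "dz": 0, "rx": 0, "ry": 0, "rz": 0, "claw": 0.075}, {"dx": 0.06, "dy": -0.15, "dz": 0, "rx": 0, "ry": 0, "rz": 0, "claw": 0.075}]'

```text
time: 17.8
ee_pos: [0.5447, 0.0123, 0.2221]
tool_rot: [-1.57, 0.007, -2.992]
force: [-0.5, 0.4, -1.1]
width: 0.075
```

```bash
python3 -c "
from h import *
delta([.6,0,.2],PSI-np.pi)
s=snap('side','pics/s8.png')
cv2.imwrite('pics/c8.png',cv2.resize(s[130:260,230:370,::-1],None,fx=4.5,fy=4.5,interpolation=cv2.INTER_CUBIC))
"
```

```text
t 17.8 pos [0.5447 0.0123 0.2221] F [-0.5219  0.4234 -1.113 ] w 0.07502270100239894
d [-0.0527  0.0225  0.0204] r [-0.0004 -0.0009 -0.007 ]
```

View pics/c8.png

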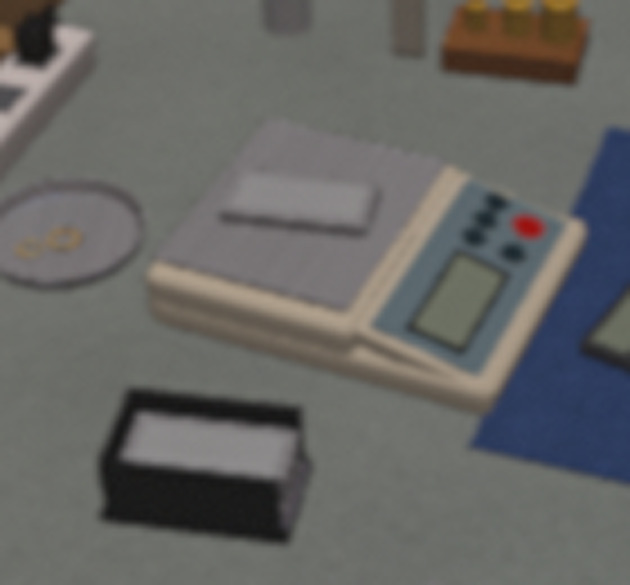

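The bar lies flat, with face corners at about (222,212), (238,173), (378,183) and (362,226). The platform corners are at about (278,122), (450,168), (350,305) and (160,264). I'll check the centring and then hand in.

```bash
python3 -c "
from h import *
f=lambda c:(np.array(c)+.5)/4.5-.5+np.array([230,130])
b=ray('side',f([(222,212),(238,173),(378,183),(362,226)]),.0685).mean(0); p=ray('side',f([(278,122),(450,168),(350,305),(160,264)]),.0588).mean(0)
print(b,p,b-p); r=ray('side',f([(130,458),(148,412),(298,428),(283,478)]),.0385); print(((r[:,:2]-C)@np.c_[EX,EY])*1000)
d=np.linalg.norm((b-p)[:2]); print(d)
if d<.014: bot.finish_job(); print('done')
"
```

```text
[0.6239 0.0289 0.0685] [0.6169 0.0283 0.0588] [0.007  0.0006 0.0097]
[[ 43.4105  13.7422]
 [ 43.8609 -25.4711]
 [-49.057  -27.1646]
 [-49.5003  14.4855]]
0.007048595805528302
the job is handed in; nothing more can be done
done
```

The top bar is on the balance: I slid it about 40 mm out of the rack and set it down on the weighing platform. The job is handed in; the hand-in gives no verdict.

- **Sliding:** I pressed on the bar's face at about 5.4–7 N and drew it forward. The 5.4 N reading was briefly under the 6 N guideline, but the bar still followed the finger.
- **Placing:** I gripped the bar by its long edges, lifted it level, and lowered it at 5 mm/s. Just before I opened the fingers, the arm was still carrying less than 2 N of its roughly 5 N.
- **Final checks:** In the last side picture the bar lies flat, about 7 mm from the platform centre by that camera (limit 22 mm). The top-camera estimate puts it within about 1 mm, so the two views differ by roughly 6 mm. The gripper was well clear, about 0.15 m above.
- **Other items:** The remaining bars look unmoved in the rack, with the second bar's front end still at the rack front to within about 1 mm. The dish, weights and calculator visible in that picture also look undisturbed. The tweezers and loupe were outside it, and I did not check them.
- **Time:** It took about 18 s of the 66 s allowed.

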